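# Roll the thick tube into the vee block and lower the hold-down arm

## Task

On the welding fixture, roll the thicker of the two steel tubes sideways off its ledge (do not lift it) so that it drops into the vee and centres itself there, sticking out a little at both ends of the block. Let go of it and let it come to rest with the hold-down arm still up; then swing the arm down so that the rubber foot rests on the tube. Leave the thinner tube where it is on its ledge.

Things in the scene. Friction and masses are not known exactly. Their poses are not given: they have to be found in the camera images.
- thick_tube_center (a point): centre of the thicker steel tube: 48 mm outside diameter, 210 mm long, about 0.5 kg, dark ends. Its own x axis runs along the tube; y and z turn as it rolls. It lies along the vee's direction on one of the two flat ledges (either one), free to roll; its centre is then 24 mm above the ledge.
- thin_tube_center (a point): centre of the thinner steel tube, the one to leave alone: 28 mm outside diameter, 210 mm long, same make, x axis along it; it lies on the other ledge, its centre 14 mm above it.
- vee (a point): Middle of the vee's mouth on the fixed steel block (140 mm along x, 220 mm along y), level with its two flat ledges, 50 mm above the table. x: along the vee, towards the arm's hinge; y: across it, the rolling direction; z up. The 90 degree vee opens from y = -28 to +28 mm, 28 mm deep; rimless ledges run from there to y = +-110. The seated thick tube's centre is at y = 0, z = +6 mm.
- clamp (a joint): Angle of the hold-down arm, a grey bar 18 mm wide, hinged on a post: 0 = level over the vee, foot on the seated tube; grows as it rises. Hinge axis along y at (155, 0, 65) mm from vee. Black 30 mm ball knob, 165 mm from the hinge: centre at x = 155 - 165 cos q, z = 65 + 165 sin q; rubber foot at 125 mm. Starts at 1.25-1.5, held by friction; under 1.1 it sinks slowly by its weight (0.45 kg).
Things that resemble listed ones, but are neither listed nor needed, are in the scene too. Leave any orange, pink or turquoise look-alike of the part that bears thick_tube_center alone.

How it is judged:
By the outcome, as a careful person would: the job done as asked, in the order asked, and still so for the second after the job is handed in, with the robot touching nothing.
It also fails if it takes over 53 s, if anything falls off the work surface, if the arm or the gripper's body presses on something with over 40 N, if the wrist force passes 120 N, or if a joint passes its speed limit or range.

## Robot

A 7-joint arm with a two-finger parallel gripper is mounted at the origin on the work surface. World frame = base frame: x ahead of the robot, y to its left, z up, the work surface at z = 0. Lengths are in m, angles in rad, forces in N, time in s.
With the tool pointing down it reaches from about 0.4 to 0.85 m from the base axis. Payload 4.5 kg.
Tool frame: the origin (TCP) lies midway between the tips of the shut fingers; the grasp point (between the pads) lies 19 mm behind it; z points along the fingers, y is the line along which they close (so a half turn about z gives the same grasp; the last joint's range is limited). The gripper opens to 88 mm and grips with 3 to 60 N. Pads are 18 mm wide; open, the fingers measure 123 mm over their backs; the gripper's body (75 mm by 187 mm) begins 45 mm behind the grasp point.
Start: joints at [1.364, 0.689, -0.195, 1.565, 0.157, 0.902, -0.215], TCP at [0.149, -0.607, 0.239] pointing down, gripper open.
Joint ranges: [-3.01, 3.01], [-0.46, 2.08], [-1.47, 1.51], [0.13, 2.56], [-1, 4.14], [0.04, 2.09], [-2.66, 2.66]. Speed limits (rad/s): [2.57, 2.57, 3.14, 3.14, 3.14, 3.14, 3.14].

## Interface

Orientations are given as a unit quaternion [x, y, z, w].
In Python, from plant import r gives the robot as it stands.
- The arm moves only by the tool carry_out, never from a script. Its argument "plan" is a list of rows, each an object with "rot": the turn, a rotation vector about the tool's x, y, z in rad, a list of three; "xyz": the shift along the tool's x, y, z in m, a list of three; "grip": the closure in counts, from 0 (fully open) to 255 (shut). In form: [{"rot": [wx, wy, wz], "xyz": [dx, dy, dz], "grip": grip}, ...]. A call has 1 to 8 rows; each row is the pose to reach, as a shift and turn from the pose commanded when the call began, along the tool's axes at that moment; what a row does not reach only later rows make up. A row lasts 1/12 s, in which the tool goes at most 41.7 mm and 7.16 degrees, less where a joint would pass 70% of its speed; a pose out of reach is approached as far as the arm can. A call with a gripper value outside its range is refused whole. The fingers move at their own pace and stop on an object; "squeeze" is the grip in N (left out, the last holds). Time passes only in rows, so rows that repeat a pose let the fingers close. It gives the time, the measured TCP pose, the force, the opening and the grip force at its end, in the units of the state.
- r.get_state(): the state, without advancing time (a new reading comes with each control period).
- r.snapshot(name): name is "scene" or "top" or "wrist"; returns the picture (384x512x3 uint8, red, green, blue); there is no depth.
- r.camera_params(name): a dict with "fx", "fy", "cx", "cy" (pixels), "distortion" ([k1, k2, p1, p2, k3] as OpenCV has them; the pictures are not rectified), "position" and "attitude" of the camera in the world; the wrist camera has in their place "hand_eye" (4x4, takes a point from camera to tool coordinates, whose origin is the TCP and whose axes are the flange's). Camera axes: x right, y down, z forward; pixel columns grow to the right and rows downward; lengths in m; the calibration is good to about 2 mm. A picture is of the moment at which its call begins: read the wrist's pose just before it. camera_params takes no time and is no camera call.
- r.finish_job(): hands the job in; it is judged then, once.
The state is a dict: "clock": time; "q": joint angles; "qd": joint speeds; "joint_torque": joint torques, N m; "tool_pos": TCP position; "eef_rot": TCP orientation; "contact_force": force on the tool from outside, world axes, zero at the start; "moment": the same for the moment, N m; "opening": opening from 0.0 (shut) to 1.0 (fully open); "finger_force": force on a finger pad.
Only numpy, scipy, OpenCV 4.12 (cv2) and the standard library are available. Lean on these libraries where they do the work, as an engineer would, in place of code of your own. Each camera call takes 0.05 s, during which the arm holds its last target. There are 200 camera calls.

## Working session

There is one attempt and no reset: what is moved stays moved. The work goes in short steps, Python scripts to look and compute and a tool call to move; the robot and the scene stay as the last step left them, time stands still between calls to the robot, and variables do not carry over. Pictures are saved under pics/ and viewed, at most 10 in all, crops included, and the job is handed in when it is done.

Besides the shell and the picture viewer there is one more tool, called after ">>>" as a command line: name --argument value ..., lists and objects as JSON in quotes. carry_out: Moves the arm, as the interface text tells. Its arguments: {"type":"object","properties":{"plan":{"type":"array"},"squeeze":{"type":"number"}},"required":["plan"]}

```bash
mkdir -p pics
python3 - <<'E'
from plant import r
import cv2,numpy as np
s=r.get_state();print(s)
for n in("scene","top"):
    im=r.snapshot(n);cv2.imwrite(f"pics/{n}0.png",im[:,:,::-1]);print(n,r.camera_params(n))
print(r.camera_params("wrist"))
a=cv2.imread("pics/scene0.png");b=cv2.imread("pics/top0.png")
E
```

```text
{'clock': 0.0, 'q': array([ 1.36381039,  0.68998236, -0.19451035,  1.56633183,  0.15730566,
        0.90249641, -0.21508736]), 'qd': array([-0.00042888, -0.00020058, -0.00069464, -0.00045898, -0.00174932,
        0.0005292 , -0.00039805]), 'joint_torque': array([-4.01396464e-04, -5.27564335e+01, -1.26663275e+00, -1.53429347e+01,
       -5.25724702e-02,  6.53733354e-03,  1.69838409e-04]), 'tool_pos': array([ 0.14884037, -0.60637316,  0.23791421]), 'eef_rot': array([ 9.92755321e-01,  1.20150070e-01, -1.78199884e-04, -8.95418743e-04]), 'contact_force': array([ 0.32131442, -0.86459259, -0.54847567]), 'moment': array([-0.00357057, -0.00612988, -0.00137175]), 'finger_force': 0.0, 'opening': 0.9985569291173789}
scene {'fx': 369.09619959789694, 'fy': 369.09619959789694, 'cx': 260.0816516059224, 'cy': 199.24139729275052, 'distortion': array([-0.03319716,  0.        ,  0.        ,  0.        ,  0.        ]), 'position': array([0.96826155, 0.01470238, 0.72599133]), 'attitude': array([ 0.67322156,  0.665794  , -0.22767124, -0.22728152])}
top {'fx': 493.7149582733896, 'fy': 493.7149582733896, 'cx': 262.21176414185413, 'cy': 200.02226236363134, 'distortion': array([-0.08109716,  0.        ,  0.        ,  0.        ,  0.        ]), 'position': array([0.32242055, 0.00317689, 1.1077991 ]), 'attitude': array([ 0.70885398, -0.7014246 ,  0.04526536, -0.05899674])}
{'fx': 285.13380250170684, 'fy': 285.13380250170684, 'cx': 257.2597839445117, 'cy': 194.63887751735305, 'distortion': array([-0.0237257,  0.       ,  0.       ,  0.       ,  0.       ]), 'hand_eye': array([[ 1.01380270e-03, -9.48793274e-01, -3.15896020e-01,
         8.29726374e-02],
       [ 9.99999291e-01,  7.64424058e-04,  9.13343514e-04,
         4.63903171e-04],
       [-6.25095666e-04, -3.15896722e-01,  9.48793376e-01,
        -1.46080939e-01],
       [ 0.00000000e+00,  0.00000000e+00,  0.00000000e+00,
         1.00000000e+00]])}
```

View pics/scene0.png

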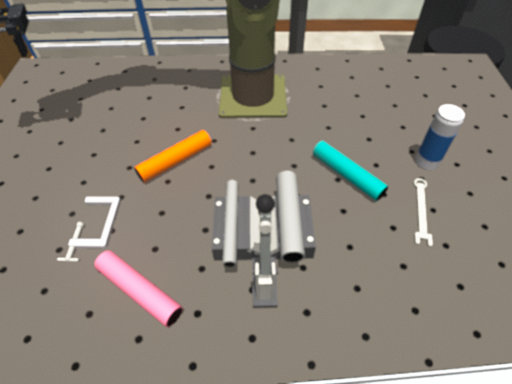

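View pics/top0.png

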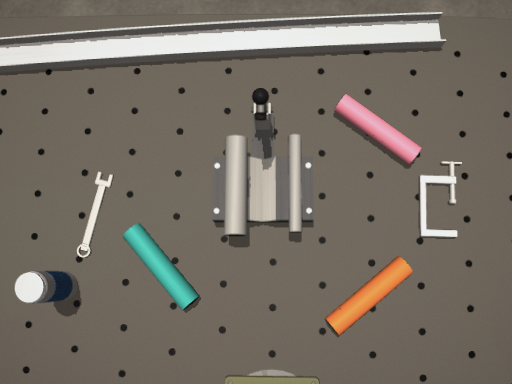

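Candidates (scene / top pixel):
- Thick grey tube: (290,215) / (235,185)
- Thin grey tube: (231,222) / (295,183)
- Orange: (175,155) / (370,295)
- Pink: (137,287) / (378,128)
- Turquoise: (350,168) / (160,266)

I choose the thick grey one with dark ends, on the +y ledge. The block's bolts show at about (217,166), (308,166), (216,211) and (308,211) in the top view.

```bash
cat > h.py <<'E'
import numpy as np,cv2
from plant import r
from scipy.spatial.transform import Rotation as R
def ray(n,px):
    c=r.camera_params(n);K=np.array([[c['fx'],0,c['cx']],[0,c['fy'],c['cy']],[0,0,1]])
    u=cv2.undistortPoints(np.array(px,float).reshape(-1,1,2),K,c['distortion'])[:,0]
    d=np.c_[u,np.ones(len(u))]
    if n=="wrist":
        s=r.get_state();T=np.eye(4);T[:3,:3]=R.from_quat(s['eef_rot']).as_matrix();T[:3,3]=s['tool_pos'];T=T@c['hand_eye'];return T[:3,3],d@T[:3,:3].T
    return c['position'],d@R.from_quat(c['attitude']).as_matrix().T
def plane(n,px,z):
    o,d=ray(n,px);return o+d*((z-o[2])/d[:,2])[:,None]
def meet(n1,p1,n2,p2):
    (a,u),(b,v)=ray(n1,[p1]),ray(n2,[p2]);u,v=u[0],v[0]
    s=np.linalg.lstsq(np.c_[u,-v],b-a,rcond=None)[0];P,Q=a+s[0]*u,b+s[1]*v
    return (P+Q)/2,np.linalg.norm(P-Q)
E
python3 - <<'E'
from h import *
np.set_printoptions(precision=4,suppress=True)
t=cv2.imread("pics/top0.png");s=cv2.imread("pics/scene0.png")
g=cv2.cvtColor(t,cv2.COLOR_BGR2GRAY)
bol=[]
for p in[(217,166),(308,166),(216,211),(308,211)]:
    w=g[p[1]-6:p[1]+7,p[0]-6:p[0]+7].astype(float);m=np.clip(w-150,0,None);yy,xx=np.mgrid[-6:7,-6:7]
    bol.append((p[0]+(m*xx).sum()/m.sum(),p[1]+(m*yy).sum()/m.sum()))
B=plane("top",bol,.052);print(B,B.mean(0))
# knobs
def knob(im,box):
    x0,y0,x1,y1=box;m=(im[y0:y1,x0:x1].max(2)<22).astype(np.uint8)
    n,l,st,c=cv2.connectedComponentsWithStats(m);i=1+st[1:,4].argmax();print(st[i]);return c[i]+[x0,y0]
kt=knob(t,(248,84,275,106));ks=knob(s,(250,190,280,216));print(kt,ks,meet("top",kt,"scene",ks))
a=t[85:255,190:340];b=s[160:310,190:340]
cv2.imwrite("pics/c1.png",np.hstack([cv2.resize(a,(400,453),interpolation=2),cv2.resize(b,(400,453),interpolation=2)]))
E
```

```text
[[ 0.5554  0.1252  0.052 ]
 [ 0.5578 -0.0741  0.052 ]
 [ 0.4557  0.1242  0.052 ]
 [ 0.4581 -0.0755  0.052 ]] [0.5068 0.025  0.052 ]
[ 5 12 15  8 37]Traceback (most recent call last):
  File "<stdin>", line 14, in <module>
  File "<stdin>", line 13, in knob
ValueError: attempt to get argmax of an empty sequence
```

Run:
```python
from h import *
np.set_printoptions(precision=4,suppress=True)
t=cv2.imread("pics/top0.png");s=cv2.imread("pics/scene0.png")
g=cv2.cvtColor(t,cv2.COLOR_BGR2GRAY)
for x0,x1 in((217,256),(284,306)):
  for row in(150,160,200,215): print(row,x0,g[row,x0:x1])
print(g[128:142,236],g[226:242,236])
a=t[85:255,190:340];b=s[160:310,190:340]
cv2.imwrite("pics/c1.png",np.hstack([cv2.resize(a,(400,453),interpolation=2),cv2.resize(b,(400,453),interpolation=2)]))
```

```text
150 217 [108 108 107 107 107 106  93  66  94 133 148 162 173 180 186 192 199 201
 207 210 209 199 189 180 172 160 150 138 120  96  88 107 107 108 106 105
 106 106 107]
160 217 [105 103 105 106 105 108 105 104 110 137 152 164 175 180 188 194 201 205
 208 210 206 195 187 180 171 160 149 138 115  87  73 105 123 164 175 178
 178 175 174]
200 217 [101 103 107 106 106 108 106 108 129 151 165 173 182 188 197 204 210 211
 208 205 198 189 181 173 165 153 142 126 104  80  73 103 132 181 181 183
 183 184 182]
215 217 [103 105 105 108 107 108 107 111 136 155 164 176 183 193 201 208 212 208
 205 201 195 188 179 171 159 148 135 122  99  77  73 103 132 182 184 182
 183 185 184]
150 284 [106 108 107 102 102 124 149 167 180 193 199 201 200 186 173 152 121  97
 106 108 108 107]
160 284 [105 105 106 100  97 124 148 168 182 193 201 203 201 187 173 156 120  88
 102 101 104 104]
200 284 [106 106 108 106 104 116 147 172 185 199 210 207 197 187 174 158 134 105
 104 102 100 101]
215 284 [109 107 109 108 103 107 148 170 185 201 210 207 197 189 174 157 136 102
  92 103 102 103]
[107 107 107 106 108 108 127 175 206 208 207 209 207 208] [199 199 198 199 197 198 198 165  87  21  50  65  61  65  64  65]
```

View pics/c1.png

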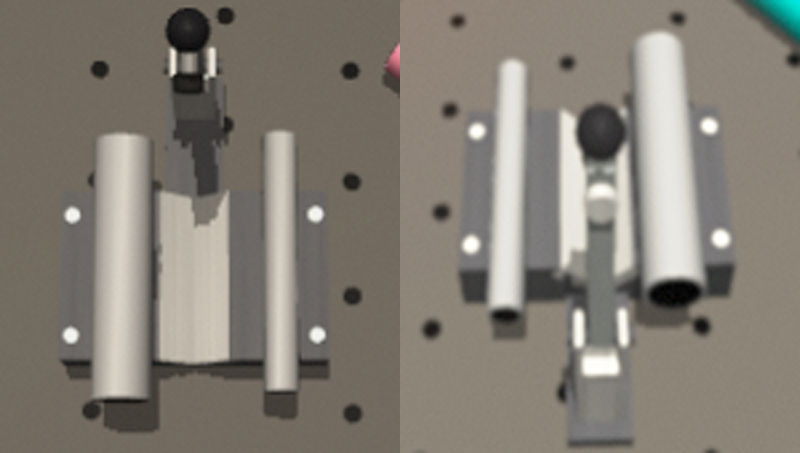

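Run:
```python
from h import *
np.set_printoptions(precision=4,suppress=True)
print(plane("top",[(235.6,150),(234.8,215)],.074),plane("top",[(236,134.3),(235,233.5)],.085),plane("top",[(295,150),(295,215)],.064))
k,e=meet("top",(260.5,95.9),"scene",(265,203));print(k,e)
v=np.array([.507,.025,.05]);h=v+R.from_rotvec([0,0,.012]).apply([.155,0,.065]);d=k-h;print(h,d,np.linalg.norm(d),np.arctan2(d[2],-d[0]))
```

```text
[[0.5844 0.0829 0.074 ]
 [0.4435 0.0817 0.074 ]] [[0.6163 0.0819 0.085 ]
 [0.4036 0.0797 0.085 ]] [[ 0.5879 -0.0454  0.064 ]
 [ 0.4459 -0.0457  0.064 ]]
[0.6312 0.0245 0.2777] 0.0015862166983004373
[0.662  0.0269 0.115 ] [-0.0308 -0.0023  0.1627] 0.16562939387332226 1.3836862885820873
```

```bash
cat >> h.py <<'E'
def go(*targets):
    s=r.get_state();Q=R.from_quat(s['eef_rot'])
    for p,az in targets: # az: world azimuth of tool y, tool down
        G=R.from_euler('z',az+np.pi/2)*R.from_rotvec([np.pi,0,0])
        print('xyz',Q.inv().apply(np.array(p)-s['tool_pos']).round(4).tolist(),'rot',(Q.inv()*G).as_rotvec().round(4).tolist())
    print(round(s['clock'],2),s['tool_pos'].round(4),s['contact_force'].round(1),round(s['opening'],2),s['finger_force'])
E
python3 -c "
from h import *
go(([.42,-.25,.24],-.6),([.507,.137,.2],.012))"
```

```text
xyz [0.3483, -0.2815, -0.0016] rot [-0.0016, -0.0005, -0.7299]
xyz [0.5252, -0.6365, 0.039] rot [-0.0015, -0.001, -1.3419]
0.1 [ 0.1489 -0.6064  0.238 ] [ 0.4 -0.1 -0.2] 1.0 0.0
```

>>> carry_out --plan '[{"xyz": [0.348, -0.282, 0], "rot": [0, 0, -0.73], "grip": 0}, {"xyz": [0.348, -0.282, 0], "rot": [0, 0, -0.73], "grip": 0}, {"xyz": [0.348, -0.282, 0], "rot": [0, 0, -0.73], "grip": 0}, {"xyz": [0.348, -0.282, 0], "rot": [0, 0, -0.73], "grip": 0}, {"xyz": [0.348, -0.282, 0], "rot": [0, 0, -0.73], "grip": 0}, {"xyz": [0.348, -0.282, 0], "rot": [0, 0, -0.73], "grip": 0}, {"xyz": [0.348, -0.282, 0], "rot": [0, 0, -0.73], "grip": 0}, {"xyz": [0.348, -0.282, 0], "rot": [0, 0, -0.73], "grip": 0}]'

```text
clock: 0.77
tool_pos: [0.351, -0.3397, 0.2385]
eef_rot: [0.885, 0.466, -0.0, -0.0]
contact_force: [0.8, 0.6, -0.1]
opening: 1.0
finger_force: 0.0
```

```bash
python3 -c "
from h import *
go(([.507,.137,.2],.012))"
```

```text
xyz [0.4815, -0.1405, 0.0387] rot [-0.0004, -0.0004, -0.6122]
0.77 [ 0.351  -0.3397  0.2385] [ 0.8  0.6 -0.1] 1.0 0.0
```

>>> carry_out --plan '[{"xyz": [0.481, -0.14, 0.038], "rot": [0, 0, -0.612], "grip": 0}, {"xyz": [0.481, -0.14, 0.038], "rot": [0, 0, -0.612], "grip": 0}, {"xyz": [0.481, -0.14, 0.038], "rot": [0, 0, -0.612], "grip": 0}, {"xyz": [0.481, -0.14, 0.038], "rot": [0, 0, -0.612], "grip": 0}, {"xyz": [0.481, -0.14, 0.038], "rot": [0, 0, -0.612], "grip": 0}, {"xyz": [0.481, -0.14, 0.038], "rot": [0, 0, -0.612], "grip": 0}, {"xyz": [0.481, -0.14, 0.038], "rot": [0, 0, -0.612], "grip": 0}, {"xyz": [0.481, -0.14, 0.038], "rot": [0, 0, -0.612], "grip": 0}]'

```text
clock: 1.43
tool_pos: [0.4541, -0.0238, 0.2132]
eef_rot: [0.703, 0.711, -0.0, -0.0]
contact_force: [0.8, -1.0, -0.7]
opening: 1.0
finger_force: 0.0
```

```bash
python3 -c "
from h import *
go(([.507,.137,.2],.012))"
```

```text
xyz [0.1601, 0.0548, 0.0131] rot [-0.0005, 0.0002, -0.0003]
1.43 [ 0.4541 -0.0238  0.2132] [ 0.8 -1.  -0.7] 1.0 0.0
```

>>> carry_out --plan '[{"xyz": [0.16, 0.054, 0.013], "rot": [0, 0, 0], "grip": 0}, {"xyz": [0.16, 0.054, 0.013], "rot": [0, 0, 0], "grip": 0}, {"xyz": [0.16, 0.054, 0.013], "rot": [0, 0, 0], "grip": 0}, {"xyz": [0.16, 0.054, 0.013], "rot": [0, 0, 0], "grip": 0}, {"xyz": [0.16, 0.054, 0.013], "rot": [0, 0, 0], "grip": 0}, {"xyz": [0.16, 0.054, 0.013], "rot": [0, 0, 0], "grip": 0}]'

```text
clock: 1.93
tool_pos: [0.5061, 0.1388, 0.2001]
eef_rot: [0.701, 0.713, 0.001, -0.001]
contact_force: [-0.5, -0.7, -0.9]
opening: 1.003
finger_force: 0.0
```

```bash
python3 -c "
from h import *
go(([.507,.138,.064],.012))
cv2.imwrite('pics/w1.png',r.snapshot('wrist')[:,:,::-1])"
```

```text
xyz [-0.001, 0.0008, 0.1361] rot [0.0, -0.002, 0.0056]
1.93 [0.5061 0.1388 0.2001] [-0.5 -0.7 -0.9] 1.0 0.0
```

View pics/w1.png

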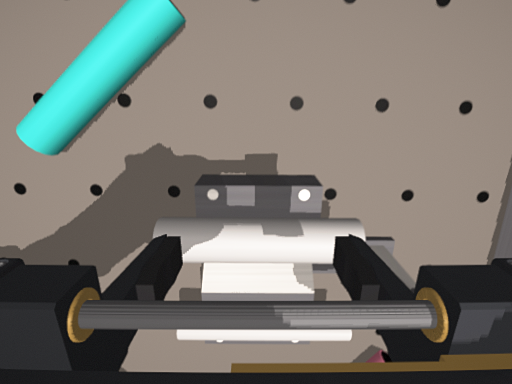

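The thick tube spans columns 155–363 at rows 218–262. The open fingers (columns ~165 and ~352) sit symmetrically along it, and the bolts at (213,194) and (304,195) are on its outer side. Next I descend beside it.

>>> carry_out --plan '[{"xyz": [0, 0, 0.04], "rot": [0, 0, 0], "grip": 0}, {"xyz": [0, 0, 0.08], "rot": [0, 0, 0], "grip": 0}, {"xyz": [0, 0, 0.115], "rot": [0, 0, 0], "grip": 0}, {"xyz": [0, 0, 0.136], "rot": [0, 0, 0.005], "grip": 0}, {"xyz": [0, 0, 0.136], "rot": [0, 0, 0.005], "grip": 0}, {"xyz": [0, 0, 0.136], "rot": [0, 0, 0.005], "grip": 0}]'

```text
clock: 2.48
tool_pos: [0.5053, 0.1329, 0.0641]
eef_rot: [0.705, 0.709, -0.002, -0.0]
contact_force: [0.2, -0.5, 1.4]
opening: 1.001
finger_force: 0.0
```

>>> carry_out --plan '[{"xyz": [-0.005, 0, 0], "rot": [0, 0, 0], "grip": 0}, {"xyz": [-0.01, 0, 0], "rot": [0, 0, 0], "grip": 0}, {"xyz": [-0.014, 0, 0], "rot": [0, 0, 0], "grip": 0}, {"xyz": [-0.018, 0, 0], "rot": [0, 0, 0], "grip": 0}, {"xyz": [-0.021, 0, 0], "rot": [0, 0, 0], "grip": 0}, {"xyz": [-0.024, 0, 0], "rot": [0, 0, 0], "grip": 0}, {"xyz": [-0.027, 0, 0], "rot": [0, 0, 0], "grip": 0}, {"xyz": [-0.03, 0, 0], "rot": [0, 0, 0], "grip": 0}]'

```text
clock: 3.15
tool_pos: [0.5064, 0.1049, 0.0646]
eef_rot: [0.705, 0.71, 0.0, 0.0]
contact_force: [-0.3, 0.2, -0.3]
opening: 1.0
finger_force: 0.2
```

Run:
```python
from h import *
go(([.507,.09,.064],.012))
t=r.snapshot('top')[:,:,::-1];s=r.snapshot('scene')[:,:,::-1]
a=t[85:255,190:340];b=s[160:310,190:340]
cv2.imwrite("pics/c2.png",np.hstack([cv2.resize(a,(400,453),interpolation=2),cv2.resize(b,(400,453),interpolation=2)]))
```

```text
xyz [-0.0149, 0.0005, 0.0006] rot [0.0002, -0.0001, -0.0049]
3.15 [0.5064 0.1049 0.0646] [-0.3  0.2 -0.3] 1.0 0.20295525260735303
```

View pics/c2.png

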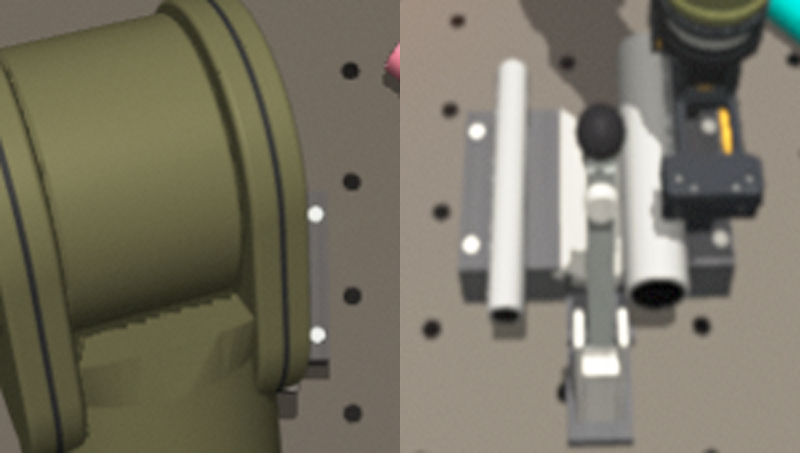

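The tube's dark end moved from crop (675,293) to (657,293). It has rolled about 10 mm, is still parallel, and is in contact. I keep pushing slowly.

>>> carry_out --plan '[{"xyz": [-0.003, 0, 0], "rot": [0, 0, 0], "grip": 0}, {"xyz": [-0.006, 0, 0], "rot": [0, 0, 0], "grip": 0}, {"xyz": [-0.009, 0, 0], "rot": [0, 0, 0], "grip": 0}, {"xyz": [-0.012, 0, 0], "rot": [0, 0, 0], "grip": 0}, {"xyz": [-0.015, 0, 0], "rot": [0, 0, 0], "grip": 0}, {"xyz": [-0.018, 0, 0], "rot": [0, 0, 0], "grip": 0}, {"xyz": [-0.02, 0, 0], "rot": [0, 0, 0], "grip": 0}, {"xyz": [-0.022, 0, 0], "rot": [0, 0, 0], "grip": 0}]'

```text
clock: 3.92
tool_pos: [0.5064, 0.0825, 0.0645]
eef_rot: [0.705, 0.709, -0.0, 0.0]
contact_force: [0.6, -0.7, -0.0]
opening: 0.999
finger_force: 0.0
```

>>> carry_out --plan '[{"xyz": [0, 0, 0], "rot": [0, 0, 0], "grip": 0}, {"xyz": [0, 0, 0], "rot": [0, 0, 0], "grip": 0}, {"xyz": [0, 0, 0], "rot": [0, 0, 0], "grip": 0}, {"xyz": [0, 0, 0], "rot": [0, 0, 0], "grip": 0}]'

```text
clock: 4.25
tool_pos: [0.5065, 0.0833, 0.0645]
eef_rot: [0.704, 0.71, 0.0, -0.0]
contact_force: [0.5, -0.5, -0.6]
opening: 1.0
finger_force: 0.0
```

Run:
```python
from h import *
go(([.507,.13,.064],.012))
s=r.snapshot('scene')[:,:,::-1]
cv2.imwrite("pics/c3.png",cv2.resize(s[160:310,190:340],(450,450),interpolation=2))
```

```text
xyz [0.0467, 0.0008, 0.0005] rot [0.0001, -0.0001, -0.0046]
4.25 [0.5065 0.0833 0.0645] [ 0.5 -0.5 -0.6] 1.0 0.0
```

View pics/c3.png

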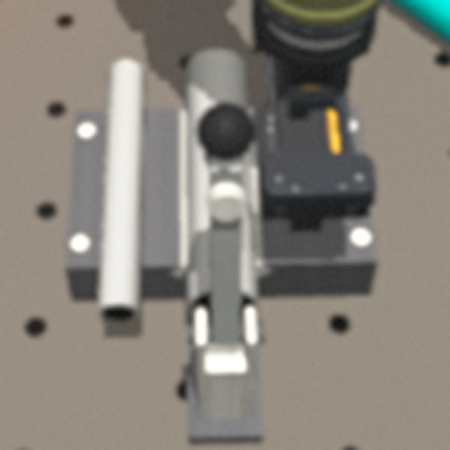

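The thick tube (centre column ~218 in the crop) is now down in the vee, touching nothing else, and the thin tube (120,190) hasn't moved. The arm is still up. Now I retreat and head for the knob.

>>> carry_out --plan '[{"xyz": [0.025, 0, 0], "rot": [0, 0, 0], "grip": 0}, {"xyz": [0.045, 0, -0.02], "rot": [0, 0, 0], "grip": 0}, {"xyz": [0.06, 0, -0.06], "rot": [0, 0, 0], "grip": 0}, {"xyz": [0.07, 0, -0.1], "rot": [0, 0, 0], "grip": 0}, {"xyz": [0.08, 0, -0.14], "rot": [0, 0, 0], "grip": 0}, {"xyz": [0.08, 0, -0.18], "rot": [0, 0, 0], "grip": 0}, {"xyz": [0.08, 0, -0.22], "rot": [0, 0, 0], "grip": 0}, {"xyz": [0.08, 0, -0.25], "rot": [0, 0, 0], "grip": 0}]'

```text
clock: 4.97
tool_pos: [0.5061, 0.1639, 0.318]
eef_rot: [0.704, 0.71, 0.002, 0.001]
contact_force: [0.9, 0.5, 0.1]
opening: 0.997
finger_force: 0.0
```

Run:
```python
from h import *
print(r.get_state()['q'].round(2))
go(([.631,.025,.345],np.pi/2+.012),([.631,.025,.345],-np.pi/2+.012))
s=r.snapshot('top');cv2.imwrite("pics/t4.png",s[85:255,190:340,::-1])
```

```text
[-0.06  0.51 -0.54  1.73  0.3   0.99 -0.71]
xyz [-0.1399, 0.1239, -0.0269] rot [0.0034, 0.0012, -1.5747]
xyz [-0.1399, 0.1239, -0.0269] rot [0.0012, -0.0034, 1.5669]
4.97 [0.5061 0.1639 0.318 ] [0.9 0.5 0.1] 1.0 0.0
```

>>> carry_out --plan '[{"xyz": [0, 0.124, -0.027], "rot": [0, 0, 1.567], "grip": 0}, {"xyz": [0, 0.124, -0.027], "rot": [0, 0, 1.567], "grip": 0}, {"xyz": [0, 0.124, -0.027], "rot": [0, 0, 1.567], "grip": 0}, {"xyz": [-0.14, 0.124, -0.027], "rot": [0, 0, 1.567], "grip": 0}, {"xyz": [-0.14, 0.124, -0.027], "rot": [0, 0, 1.567], "grip": 0}, {"xyz": [-0.14, 0.124, -0.027], "rot": [0, 0, 1.567], "grip": 0}, {"xyz": [-0.14, 0.124, -0.027], "rot": [0, 0, 1.567], "grip": 0}, {"xyz": [-0.14, 0.124, -0.027], "rot": [0, 0, 1.567], "grip": 0}]'

```text
clock: 5.68
tool_pos: [0.6309, 0.0162, 0.3407]
eef_rot: [0.961, 0.277, -0.001, 0.002]
contact_force: [1.5, 0.6, -0.3]
opening: 1.002
finger_force: 0.0
```

Run:
```python
from h import *
print(r.get_state()['q'].round(2))
go(([.631,.025,.345],-np.pi/2+.012))
```

```text
[ 0.03  0.61 -0.24  1.4   0.15  1.16 -1.24]
xyz [0.0048, -0.0074, -0.0043] rot [0.0048, 0.0025, 0.55]
5.68 [0.6309 0.0162 0.3407] [ 1.5  0.6 -0.3] 1.0 0.0
```

>>> carry_out --plan '[{"xyz": [0.005, -0.007, -0.004], "rot": [0, 0, 0.55], "grip": 0}, {"xyz": [0.005, -0.007, -0.004], "rot": [0, 0, 0.55], "grip": 0}, {"xyz": [0.005, -0.007, -0.004], "rot": [0, 0, 0.55], "grip": 0}, {"xyz": [0.005, -0.007, -0.004], "rot": [0, 0, 0.55], "grip": 0}, {"xyz": [0.005, -0.007, -0.004], "rot": [0, 0, 0.55], "grip": 0}, {"xyz": [0.005, -0.007, -0.004], "rot": [0, 0, 0.55], "grip": 0}]'

```text
clock: 6.18
tool_pos: [0.6309, 0.0327, 0.345]
eef_rot: [1.0, 0.013, -0.0, 0.0]
contact_force: [0.8, -1.1, -0.1]
opening: 0.999
finger_force: 0.0
```

Run:
```python
from h import *
go(([.631,.025,.259],-np.pi/2+.012))
w=r.snapshot('wrist')[:,:,::-1];t=cv2.imread('pics/t4.png')
cv2.imwrite("pics/c5.png",np.hstack([cv2.resize(w,(512,384)),cv2.resize(t,(288,384),interpolation=2)]))
```

```text
xyz [-0.0, 0.0077, 0.086] rot [0.0007, 0.0009, 0.015]
6.18 [0.6309 0.0327 0.345 ] [ 0.8 -1.1 -0.1] 1.0 0.0
```

View pics/c5.png

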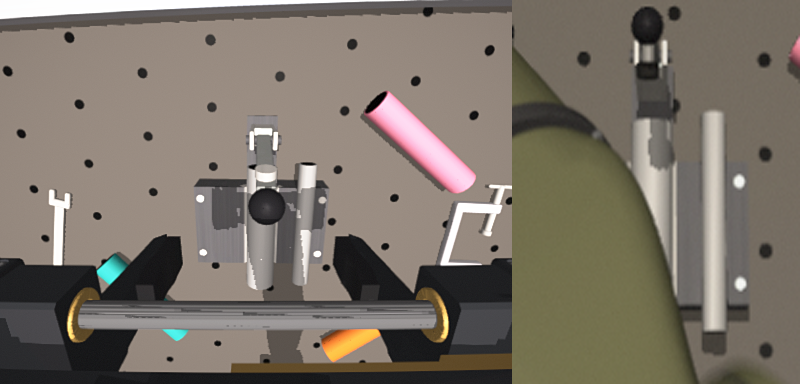

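The wrist view shows the knob at (267,206), about 7 mm to tool +y, which agrees with triangulation. The thick tube lies seated in the vee (column ~262, rows 165–290), past the block at both ends. The right-hand top crop agrees. Now I grip the knob lightly.

>>> carry_out --plan '[{"xyz": [0, 0.008, 0], "rot": [0, 0, 0.015], "grip": 0}, {"xyz": [0, 0.008, 0.03], "rot": [0, 0, 0.015], "grip": 0}, {"xyz": [0, 0.008, 0.06], "rot": [0, 0, 0.015], "grip": 0}, {"xyz": [0, 0.008, 0.086], "rot": [0, 0, 0.015], "grip": 0}, {"xyz": [0, 0.008, 0.086], "rot": [0, 0, 0.015], "grip": 0}, {"xyz": [0, 0.008, 0.086], "rot": [0, 0, 0.015], "grip": 100}, {"xyz": [0, 0.008, 0.086], "rot": [0, 0, 0.015], "grip": 160}, {"xyz": [0, 0.008, 0.086], "rot": [0, 0, 0.015], "grip": 255}]' --squeeze 8

```text
clock: 6.9
tool_pos: [0.6329, 0.0244, 0.2616]
eef_rot: [1.0, 0.006, 0.002, -0.0]
contact_force: [-0.4, -0.5, -0.3]
opening: 0.798
finger_force: 0.0
```

>>> carry_out --plan '[{"xyz": [0, 0, 0], "rot": [0, 0, 0], "grip": 255}, {"xyz": [0, 0, 0], "rot": [0, 0, 0], "grip": 255}, {"xyz": [0, 0, 0], "rot": [0, 0, 0], "grip": 255}, {"xyz": [0, 0, 0], "rot": [0, 0, 0], "grip": 255}]' --squeeze 8

```text
clock: 7.23
tool_pos: [0.6317, 0.0246, 0.26]
eef_rot: [1.0, 0.006, 0.0, 0.0]
contact_force: [-0.0, -0.6, 0.1]
opening: 0.497
finger_force: 0.0
```

Run:
```python
from h import *
h=np.array([.662,.0265,.115]);p=r.get_state()['tool_pos']+[0,0,.019];d=p-h;q0=np.arctan2(d[2],-d[0]);L=np.hypot(d[0],d[2]);print(q0,L)
for q in np.linspace(q0,-.0,17): # shift in world x,z, vs now; tool x=+x, z=-z
    print(round(q,2),round(-L*np.cos(q)-d[0],4),round(-(L*np.sin(q)-d[2]),4))
go(([.631,.025,.259],-np.pi/2+.012))
```

```text
1.3880115593405107 0.16678149153160426
1.39 0.0 -0.0
1.3 -0.0141 0.0032
1.21 -0.0279 0.0077
1.13 -0.0412 0.0133
1.04 -0.054 0.0201
0.95 -0.0661 0.0279
0.87 -0.0775 0.0368
0.78 -0.0882 0.0466
0.69 -0.0979 0.0573
0.61 -0.1066 0.0688
0.52 -0.1144 0.0811
0.43 -0.121 0.0939
0.35 -0.1265 0.1073
0.26 -0.1308 0.1211
0.17 -0.134 0.1352
0.09 -0.1358 0.1496
-0.0 -0.1365 0.164
xyz [-0.0007, -0.0004, 0.001] rot [0.0001, -0.0008, 0.0009]
7.23 [0.6317 0.0246 0.26  ] [-0.  -0.6  0.1] 0.5 0.0
```

>>> carry_out --plan '[{"xyz": [0, 0, 0], "rot": [0, 0, 0], "grip": 255}, {"xyz": [0, 0, 0], "rot": [0, 0, 0], "grip": 255}, {"xyz": [0, 0, 0], "rot": [0, 0, 0], "grip": 255}, {"xyz": [0, 0, 0], "rot": [0, 0, 0], "grip": 255}]' --squeeze 8

```text
clock: 7.57
tool_pos: [0.6315, 0.0255, 0.2596]
eef_rot: [1.0, 0.007, 0.0, -0.001]
contact_force: [-0.5, 2.6, 1.0]
opening: 0.33
finger_force: 8.0
```

>>> carry_out --plan '[{"xyz": [-0.005, 0, 0.001], "rot": [0, 0, 0], "grip": 255}, {"xyz": [-0.01, 0, 0.002], "rot": [0, 0, 0], "grip": 255}, {"xyz": [-0.014, 0, 0.003], "rot": [0, 0, 0], "grip": 255}, {"xyz": [-0.021, 0, 0.0055], "rot": [0, 0, 0], "grip": 255}, {"xyz": [-0.028, 0, 0.008], "rot": [0, 0, 0], "grip": 255}, {"xyz": [-0.0345, 0, 0.0105], "rot": [0, 0, 0], "grip": 255}, {"xyz": [-0.041, 0, 0.0133], "rot": [0, 0, 0], "grip": 255}, {"xyz": [-0.041, 0, 0.0133], "rot": [0, 0, 0], "grip": 255}]' --squeeze 8

```text
clock: 8.23
tool_pos: [0.5882, 0.0249, 0.245]
eef_rot: [1.0, 0.007, -0.002, -0.0]
contact_force: [0.4, 5.1, -5.8]
opening: 0.322
finger_force: 8.1
```

>>> carry_out --plan '[{"xyz": [-0.0065, 0, 0.0033], "rot": [0, 0, 0], "grip": 255}, {"xyz": [-0.0128, 0, 0.0068], "rot": [0, 0, 0], "grip": 255}, {"xyz": [-0.019, 0, 0.0105], "rot": [0, 0, 0], "grip": 255}, {"xyz": [-0.0249, 0, 0.0146], "rot": [0, 0, 0], "grip": 255}, {"xyz": [-0.0363, 0, 0.0235], "rot": [0, 0, 0], "grip": 255}, {"xyz": [-0.047, 0, 0.0333], "rot": [0, 0, 0], "grip": 255}, {"xyz": [-0.0567, 0, 0.044], "rot": [0, 0, 0], "grip": 255}, {"xyz": [-0.0567, 0, 0.044], "rot": [0, 0, 0], "grip": 255}]' --squeeze 8

```text
clock: 8.9
tool_pos: [0.5321, 0.0243, 0.2006]
eef_rot: [1.0, 0.007, -0.001, -0.0]
contact_force: [3.5, 5.5, -6.9]
opening: 0.328
finger_force: 8.0
```

Run:
```python
from h import *
s=r.get_state();p=s['tool_pos']+[0,0,.019];print(p,s['contact_force'],s['opening'])
for q in np.linspace(.69,0,9):
    t=np.array([.662-.166*np.cos(q),0,.115+.166*np.sin(q)])-p;print(round(q,2),t[0].round(4),-t[2].round(4))
```

```text
[0.53214578 0.02425026 0.2195598 ] [ 3.46953094  5.50895341 -6.90090391] 0.32790185194300736
0.69 0.0018 -0.0011
0.6 -0.0068 0.0103
0.52 -0.0144 0.0224
0.43 -0.0209 0.0352
0.34 -0.0264 0.0484
0.26 -0.0306 0.0621
0.17 -0.0337 0.0761
0.09 -0.0355 0.0903
0.0 -0.0361 0.1046
```

>>> carry_out --plan '[{"xyz": [-0.003, 0, 0.004], "rot": [0, 0, 0], "grip": 255}, {"xyz": [-0.0068, 0, 0.0103], "rot": [0, 0, 0], "grip": 255}, {"xyz": [-0.0144, 0, 0.0224], "rot": [0, 0, 0], "grip": 255}, {"xyz": [-0.0209, 0, 0.0352], "rot": [0, 0, 0], "grip": 255}, {"xyz": [-0.0264, 0, 0.0484], "rot": [0, 0, 0], "grip": 255}, {"xyz": [-0.0306, 0, 0.0621], "rot": [0, 0, 0], "grip": 255}, {"xyz": [-0.0337, 0, 0.0761], "rot": [0, 0, 0], "grip": 255}, {"xyz": [-0.0337, 0, 0.0761], "rot": [0, 0, 0], "grip": 255}]' --squeeze 8

```text
clock: 9.57
tool_pos: [0.499, 0.0239, 0.1243]
eef_rot: [1.0, 0.008, -0.001, -0.0]
contact_force: [1.0, 5.9, -4.0]
opening: 0.33
finger_force: 8.0
```

>>> carry_out --plan '[{"xyz": [-0.001, 0, 0.007], "rot": [0, 0, 0], "grip": 255}, {"xyz": [-0.002, 0, 0.014], "rot": [0, 0, 0], "grip": 255}, {"xyz": [-0.002, 0, 0.019], "rot": [0, 0, 0], "grip": 255}, {"xyz": [-0.0025, 0, 0.023], "rot": [0, 0, 0], "grip": 255}, {"xyz": [-0.0025, 0, 0.026], "rot": [0, 0, 0], "grip": 255}, {"xyz": [-0.0025, 0, 0.026], "rot": [0, 0, 0], "grip": 255}]' --squeeze 8

```text
clock: 10.07
tool_pos: [0.4971, 0.0238, 0.0996]
eef_rot: [1.0, 0.007, -0.0, -0.0]
contact_force: [-0.3, 5.8, -4.9]
opening: 0.328
finger_force: 8.0
```

>>> carry_out --plan '[{"xyz": [0, 0, 0.001], "rot": [0, 0, 0], "grip": 255}, {"xyz": [0, 0, 0.002], "rot": [0, 0, 0], "grip": 255}, {"xyz": [0, 0, 0.003], "rot": [0, 0, 0], "grip": 255}, {"xyz": [0, 0, 0.004], "rot": [0, 0, 0], "grip": 255}, {"xyz": [0, 0, 0.004], "rot": [0, 0, 0], "grip": 255}]' --squeeze 8

```text
clock: 10.48
tool_pos: [0.4973, 0.0238, 0.0968]
eef_rot: [1.0, 0.007, 0.0, -0.0]
contact_force: [-1.7, 6.0, 6.2]
opening: 0.321
finger_force: 7.7
```

Contact: the force has turned upward at +6 N. I release and withdraw.

>>> carry_out --plan '[{"xyz": [0, 0, 0], "rot": [0, 0, 0], "grip": 60}, {"xyz": [0, 0, 0], "rot": [0, 0, 0], "grip": 60}, {"xyz": [0, 0, 0], "rot": [0, 0, 0], "grip": 60}, {"xyz": [0, 0, 0], "rot": [0, 0, 0], "grip": 60}, {"xyz": [0, 0, 0], "rot": [0, 0, 0], "grip": 60}, {"xyz": [0, 0, 0], "rot": [0, 0, 0], "grip": 60}, {"xyz": [0, 0, -0.02], "rot": [0, 0, 0], "grip": 60}, {"xyz": [0, 0, -0.05], "rot": [0, 0, 0], "grip": 60}]'

```text
clock: 11.15
tool_pos: [0.4957, 0.0225, 0.1446]
eef_rot: [1.0, 0.007, -0.003, 0.0]
contact_force: [1.6, 0.1, 0.1]
opening: 0.763
finger_force: 0.0
```

>>> carry_out --plan '[{"xyz": [0, 0, -0.04], "rot": [0, 0, 0], "grip": 60}, {"xyz": [0, 0, -0.08], "rot": [0, 0, 0], "grip": 60}, {"xyz": [-0.03, 0, -0.12], "rot": [0, 0, 0], "grip": 60}, {"xyz": [-0.06, 0, -0.15], "rot": [0, 0, 0], "grip": 60}, {"xyz": [-0.09, 0, -0.17], "rot": [0, 0, 0], "grip": 60}, {"xyz": [-0.09, 0, -0.17], "rot": [0, 0, 0], "grip": 60}, {"xyz": [-0.09, 0, -0.17], "rot": [0, 0, 0], "grip": 60}]'

```text
clock: 11.73
tool_pos: [0.4069, 0.0214, 0.3175]
eef_rot: [1.0, 0.006, 0.001, 0.0]
contact_force: [-0.1, -0.1, 0.3]
opening: 0.768
finger_force: 0.0
```

Run:
```python
from h import *
go(([.4,.02,.3],-np.pi/2))
w=r.snapshot('wrist')[:,:,::-1];s=r.snapshot('scene')[160:310,190:340,::-1]
cv2.imwrite("pics/c6.png",np.hstack([w,cv2.resize(s,(288,384),interpolation=2)]))
```

```text
xyz [-0.0069, 0.0013, 0.0175] rot [0.0002, -0.003, 0.0128]
11.73 [0.4069 0.0214 0.3175] [-0.1 -0.1  0.3] 0.77 0.0
```

View pics/c6.png

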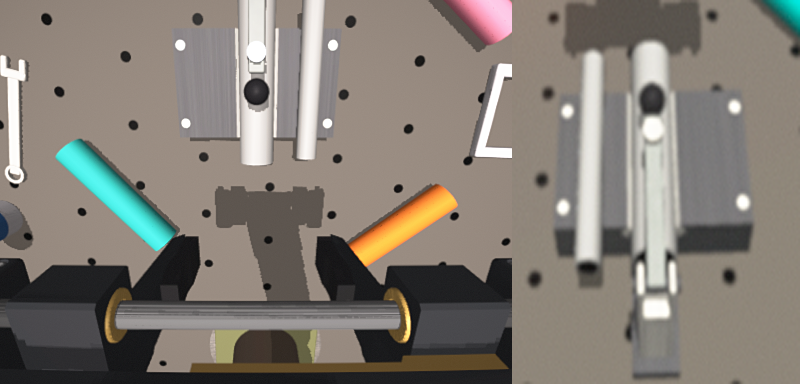

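The tube is seated in the vee (column 257, near end at row 165, past the block edge at row 138). The arm is level along it with its foot and knob (257,92) on it. The thin tube is in place at column 307, and the gripper is clear.

```bash
python3 -c "
from plant import r
print(r.finish_job())"
```

```text
the job is handed in; nothing more can be done
None
```

The thick tube was rolled into the vee and came to rest there before I swung the hold-down arm down so its foot rests on it. The thin tube was left on its ledge, and the job was handed in at about 12 s.

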